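Start up the peristaltic pump of a flow analyser

ROBOT

A 6-joint arm with a two-finger parallel gripper is mounted at the origin on the work surface. World frame = base frame: x ahead of the robot, y to its left, z up, the work surface at z = 0. Lengths are in m, angles in rad, forces in N, time in s.
With the tool pointing down it reaches from about 0.25 to 0.8 m from the base axis. Payload 8.5 kg.
Tool frame: the origin (TCP) lies between the finger pads; the fingertips stand manip.tcp_to_tips ahead of it and the grasp point (between the pads) is the TCP (manip.tcp_to_tips is the distance from the TCP to the fingertips, in m); z points along the fingers, y is the direction in which the jaws open and shut (so a half turn about z gives the same grasp; the last joint's range is limited). The gripper opens to 85 mm and grips with 20 to 120 N. Pads are 22 mm wide; open, the fingers measure 114 mm over their backs; the gripper's body (76 mm by 85 mm) begins 54 mm behind the grasp point. The pads swing forward as they close: fully open they stand 13 mm farther back than shut.
Start: joints at [-1.136, 0.238, -0.013, 1.319, 0, 1.571], TCP at [0.221, -0.476, 0.25] pointing down, gripper open.
Joint ranges: [-2.66, 2.66], [-1.03, 1.9], [-1.14, 1.46], [-1.82, 2.27], [-1.45, 1.34], [-3.14, 3.14]. Speed limits (rad/s): [2.22, 2.22, 2.79, 3.14, 3.14, 3.14].

INTERFACE

Orientations are given as a rotation vector (axis times angle).
In Python, from station import manip gives the robot as it stands. The module is installed in compiled form; this text tells all that it offers.
- The arm moves only by the tool apply_moves, never from a script. Its argument "increments" is a list of rows, each a list of 4 numbers: the shift along the tool's x, y, z in m, then the turn about the tool's z in degrees. A call has 1 to 20 rows; each row is the pose to reach, as a shift and turn from the pose commanded when the call began, along the tool's axes at that moment; what a row does not reach only later rows make up. A row lasts 1/8 s, in which the tool goes at most 62.5 mm and 10.7 degrees, less where a joint would pass 70% of its speed; a pose out of reach is approached as far as the arm can. A call with a gripper value outside its range is refused whole. "jaw" is the opening, from 0 (shut) to 1 (fully open), set as the call begins (left out, the last holds). The fingers move at their own pace and stop on an object; "newtons" is the grip in N (left out, the last holds). Time passes only in rows, so rows that repeat a pose let the fingers close. It gives the time, the measured TCP pose, the force and the opening at its end, in the units of the state.
- manip.get_state(): the state, without advancing time (a new reading comes with each control period).
- manip.get_image(name): name is "scene" or "top"; returns the picture (420x560x3 uint8, blue, green, red); there is no depth.
- manip.camera_model(name): a dict with "K" (3x3 intrinsics, pixels), "R" (3x3) and "t" (3): a world point X has camera coordinates R X + t. Camera axes: x right, y down, z forward; pixel columns grow to the right and rows downward; lengths in m; the calibration is good to about 2 mm. A picture is of the moment at which its call begins. camera_model takes no time and is no camera call.
- manip.sign_off(): hands the job in, once; it reports no verdict.
The state is a dict: "clock": time; "joint_pos": joint angles; "qd": joint speeds; "joint_torque": joint torques, N m; "ee_pos": TCP position; "orientation": TCP orientation; "contact_force": force on the tool from outside, world axes, zero at the start; "moment": the same for the moment, N m; "grip_width": opening from 0.0 (shut) to 1.0 (fully open).
Only numpy, scipy, OpenCV 4.12 (cv2) and the standard library are available. Lean on these libraries where they do the work, as an engineer would, in place of code of your own. Each camera call takes 0.05 s, during which the arm holds its last target.

TASK

Start the peristaltic pump on the bench by pushing and pressing only: push the clear cover down until it is fully shut, then press the red half of the rocker to switch the mains on, hold the blue prime key fully down for two seconds and let it go, and last press the green start key fully in so that it stays in. Do not press the red stop key, turn the speed dial, lift the cover, or pick up or knock aside anything on the bench.

Things in the scene. Friction and masses are not known exactly. Their poses are not given: they have to be found in the camera images.
- pump: The peristaltic pump module, fixed to the bench: a white case 240 (its x) x 380 (its y) x 90 mm high. Origin at the centre of its underside, z up; its +x points to its rear, its +y to its left. Its flat top deck is 90 mm above the bench. The left half of the deck (y from 4 to 186 mm) carries the roller head under the clear cover; the right half is the control deck. Positions below in (x, y) of this frame.
- cover (a joint): Angle of the clear cover's hinge, rad: 0 = fully shut, grows as it opens; it starts standing part open, at 0.45 to 0.85, and can go to 1.25. The hinge runs along the pump's y at the rear. A stiff friction hinge: the cover stays at any angle it is left at; pushing its front strip down takes about 1 to 4 N.
- cover_hinge (a point): Point on the cover's hinge line, at the middle of the cover's width: (108, 95) mm on the pump, 92 mm above the bench. Does not move with the cover. Its axes are the pump's.
- cover_front (a point): Point on the moving cover: middle of the upper face of the opaque blue strip, 34 mm wide, that runs along the cover's front edge. The cover is a clear hood with grey edges, 205 (front to back) x 182 x 54 mm; this point lies 188 mm in front of the hinge line and, when shut, 54 mm above it (146 mm above the bench). With the cover open the strip is up in the air and its upper face leans to the rear. Turns with the cover; its z is the upper face's outward normal.
- mains (a joint): Mains rocker switch, rad: 0 = off (as at the start), 0.4 = on. V-shaped paddle 44 x 26 mm, long along the pump's x, pivot at (45, -70) mm, 98 mm above the bench. The rear (+x) half is red and is the ON half: at the start it slopes up to the rear by 0.4 rad; pushed down it lies level, its top 101 mm above the bench, and the black front half stands up instead. It stays where it is left; takes 2 to 5 N.
- mains_on (a point): Point on the upper face of the rocker's red ON half, on its centre line, 14 mm from the pivot (the half is 22 mm long). Moves with the rocker.
- prime (a joint): Travel of the blue prime key, m: 0 = up, 0.006 = fully down. Spring key: starts to move at 2 N, fully down at 5 N, comes back up when let go.
- prime_top (a point): Middle of the top of the blue prime key, a round cap 26 mm across at (-68, -52) mm, top 102 mm above the bench when up. Moves with the key.
- start (a joint): Travel of the green start key, m: 0 = out (as at the start), 0.006 = fully in. A push-to-lock key: moves at 3.5 N and stays in where it is left, it does not come back.
- start_top (a point): Middle of the top of the green start key, a round cap 26 mm across at (-68, -108) mm, top 102 mm above the bench when out. Moves with the key.
- stop (a joint): Travel of the red stop key, m: 0 = up, 0.006 = fully down. Spring key like the prime key. Not to be pressed.
- stop_top (a point): Middle of the top of the red stop key, a round cap 26 mm across at (-68, -164) mm, top 102 mm above the bench.
- dial_mark (a point): The white mark on the black speed dial (34 mm across, 16 mm high, axis at (5, -150) mm on the pump, top 108 mm above the bench); the mark is 14 mm from the axis. The dial turns easily and is set at any angle; not to be turned.
- vial: Loose amber sample vial with a white cap, 19 mm across, 41 mm high, standing on the control deck between the rocker and the blue key, close to the cover. Origin under its centre, z up.
- amber: Loose amber reagent bottle, 68 mm across, 150 mm high, standing on the bench beside the pump. Origin under its centre.
- white: Loose white plastic bottle, 70 mm across, 160 mm high, standing on the bench beside the pump. Origin under its centre.
- beaker: Loose glass beaker, 68 mm across, 90 mm high, standing on the bench beside the pump. Origin under its centre.
- rack: Loose blue tube rack with test tubes, 110 x 50 mm, 76 mm high, standing on the bench at the pump's left. Origin under its centre.
- cassette: Loose spare pump cassette, black with an orange tab, 84 x 20 x 25 mm, lying on the bench in front of the control deck. Origin under its centre.
- forceps: Loose steel forceps, 120 mm long, 6 mm high, lying on the bench in front of the cover. Origin under their middle.

How it is judged:
By the outcome, as a careful person would: the job done as asked, in the order asked, and still so for the second after the job is handed in, with the robot touching nothing.
It also fails if it takes over 54 s, if anything falls off the work surface, if the arm or the gripper's body presses on something with over 40 N, if the wrist force passes 120 N, or if a joint passes its speed limit or range.

## Working session

There is one attempt and no reset: what is moved stays moved. The work goes in short steps, Python scripts to look and compute and a tool call to move; the robot and the scene stay as the last step left them, time stands still between calls to the robot, and variables do not carry over. Pictures are saved under pics/ and viewed, and the job is handed in when it is done.

Besides the shell and the picture viewer there is one more tool, called after "Call:" as name(argument=value, ...) on one line, values as JSON. apply_moves: Moves the arm, as the interface text tells. Its arguments: {"type":"object","properties":{"increments":{"type":"array"},"jaw":{"type":"number"},"newtons":{"type":"number"}},"required":["increments"]}

```bash
mkdir -p pics; python3 - <<'E'
from station import manip
import cv2
for n in("scene","top"):
    cv2.imwrite(f"pics/{n}0.png",manip.get_image(n)); print(n,manip.camera_model(n))
print(manip.get_state(), manip.tcp_to_tips)
E
```

```text
scene {'K': array([[478.30245682,   0.        , 279.75256621],
       [  0.        , 478.30245682, 206.32889816],
       [  0.        ,   0.        ,   1.        ]]), 'R': array([[ 0.62077861,  0.78381683, -0.0162817 ],
       [ 0.48268261, -0.3984821 , -0.7798907 ],
       [-0.61777943,  0.47628057, -0.62570392]]), 't': array([-0.34785505, -0.1717844 ,  1.4077871 ])}
top {'K': array([[441.95578774,   0.        , 273.75341641],
       [  0.        , 441.95578774, 202.84393944],
       [  0.        ,   0.        ,   1.        ]]), 'R': array([[ 0.02101734, -0.99948543,  0.02423121],
       [-0.98126599, -0.02526462, -0.19099412],
       [ 0.19150803, -0.01976307, -0.98129205]]), 't': array([0.0047242 , 0.56830579, 0.87840561])}
{'clock': 0.1, 'joint_pos': array([-1.13600533e+00,  2.38716718e-01, -1.41511694e-02,  1.31918301e+00,
        1.13123411e-06,  1.57083063e+00]), 'qd': array([ 0.00014472, -0.00138578,  0.00181338,  0.00039989, -0.00058747,
        0.00104259]), 'joint_torque': array([-4.49030244e-05, -5.39722610e+01,  3.46996272e+01,  1.34611505e-02,
        1.16055458e-04, -1.08534962e-05]), 'ee_pos': array([ 0.22100092, -0.47585073,  0.24975133]), 'orientation': array([-3.06646262e+00, -6.77284319e-01,  4.23183412e-04]), 'contact_force': array([ 0.0768783 , -0.39605263, -0.373978  ]), 'moment': array([-0.04587878, -0.02946764,  0.01577059]), 'grip_width': 0.9985525830360524} 0.019
```

View pics/scene0.png

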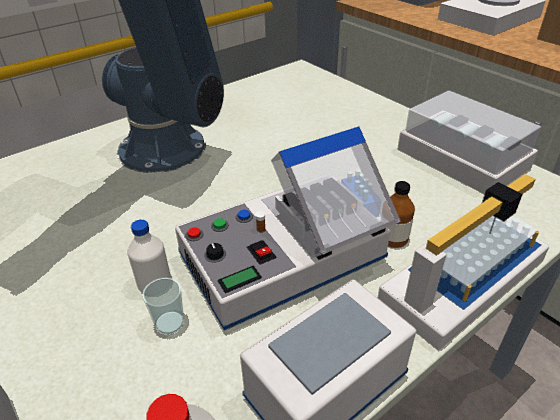

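View pics/top0.png

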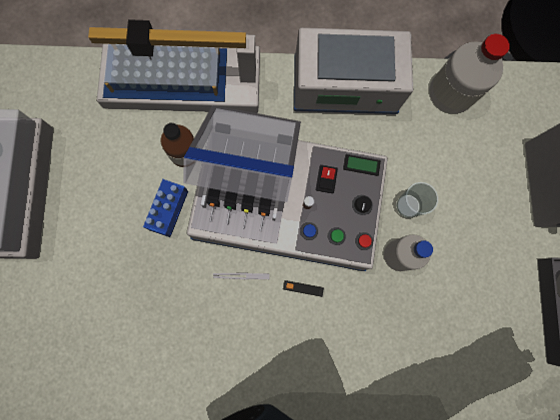

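The top view shows the pump at its centre, with keys blue (310,230), green (337,236) and red (365,241). The rocker is at (327,180), the vial cap at (309,202), and the blue strip runs from (187,155) to (293,170). I'll enlarge both views to refine these.

```bash
python3 - <<'E'
import cv2
t=cv2.imread("pics/top0.png")[95:285,170:400]; cv2.imwrite("pics/topc.png",cv2.resize(t,None,fx=3.4,fy=3.1,interpolation=cv2.INTER_CUBIC)[:600,:800])
s=cv2.imread("pics/scene0.png")[120:330,170:400]; cv2.imwrite("pics/scenec.png",cv2.resize(s,None,fx=2.8,fy=2.8,interpolation=cv2.INTER_CUBIC))
for n in("top","scene"):
    im=cv2.imread(f"pics/{n}0.png");h=cv2.cvtColor(im,cv2.COLOR_BGR2HSV)
    for c,(lo,hi) in dict(blue=((105,140,60),(125,255,255)),green=((55,120,50),(85,255,255)),red1=((0,170,90),(6,255,255)),red2=((174,170,90),(180,255,255))).items():
        m=cv2.inRange(h,lo,hi);k,l,st,ce=cv2.connectedComponentsWithStats(m)
        for i in range(1,k):
            if st[i,4]>25: print(n,c,st[i],ce[i].round(1))
E
```

```text
top blue [219  49   8  18 114] [222.6  56.9]
top blue [ 104   75  122   26 1074] [169.8  93.7]
top blue [ 184  147  110   30 1190] [239.2 161.7]
top blue [143 180  43  55 988] [166.6 208.6]
top blue [303 224  13  13 127] [309.3 230.3]
top blue [416 241  17  16 214] [424.  248.6]
top green [331 230  13  12 125] [337.  235.5]
top red1 [485  34  24  22 421] [496.6  44.6]
top red1 [321 167  14  12 120] [327.7 172.6]
top red1 [359 235  12  12 123] [364.6 240.6]
scene blue [ 280  127   85   41 1404] [321.5 146.5]
scene blue [238 210  12  10 100] [243.5 214.3]
scene blue [131 220  17  16 216] [139.6 227.2]
scene blue [ 438  239  103   70 1364] [485.  277.6]
scene blue [352 254  34  18  62] [367.7 262.7]
scene blue [312 270  39  20  88] [331.3 279.3]
scene blue [265 291  40  20  92] [285.2 300.1]
scene blue [236 314  18  10  35] [244.6 318.2]
scene blue [349 368  59  52  95] [378.7 394.2]
scene green [213 219  13  10 105] [219.3 223.3]
scene green [222 267  35  21 343] [239.  277.4]
scene red1 [188 228  12  10  91] [193.7 231.9]
scene red1 [256 246  16  10  80] [263.7 250.8]
scene red1 [147 394  41  26 872] [167.9 408.2]
```

View pics/topc.png

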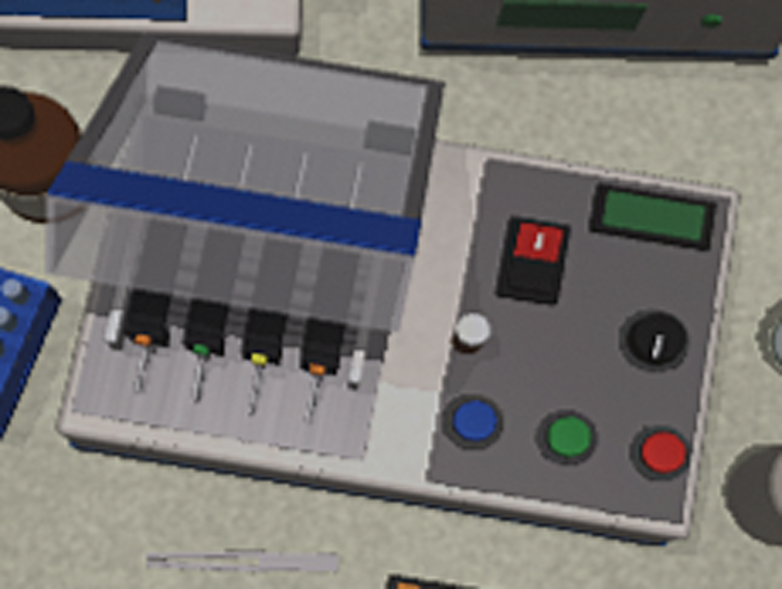

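View pics/scenec.png

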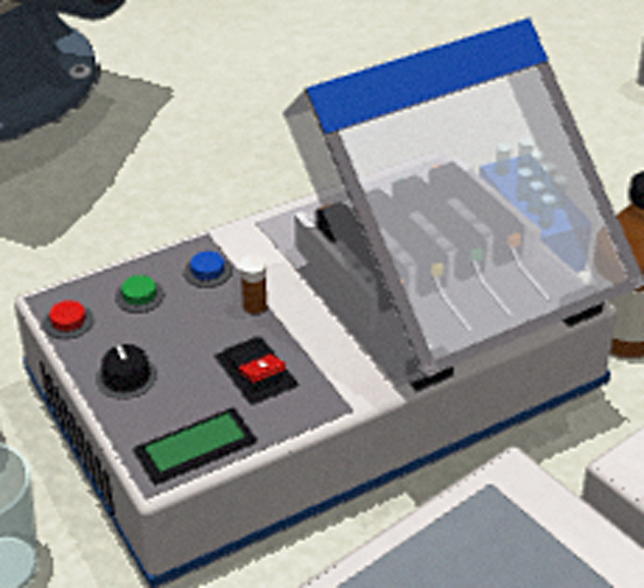

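```bash
cat > h.py <<'E'
import numpy as np
from station import manip
from scipy.optimize import least_squares
C={n:manip.camera_model(n) for n in("top","scene")}
def proj(n,X):
    c=C[n];p=np.atleast_2d(X)@np.array(c["R"]).T+c["t"];q=p@np.array(c["K"]).T;return q[:,:2]/q[:,2:]
def ray(n,uv,z):
    c=C[n];d=np.linalg.solve(c["K"],[*uv,1]);R=np.array(c["R"]);o=-R.T@c["t"];d=R.T@d;return o+d*(z-o[2])/d[2]
def W(p,X):
    X=np.atleast_2d(X);c,s=np.cos(p[2]),np.sin(p[2])
    return np.c_[p[0]+c*X[:,0]-s*X[:,1],p[1]+s*X[:,0]+c*X[:,1],X[:,2]]
E
cat > fit.py <<'E'
from h import *
K=np.array([[-68,-52,101],[-68,-108,101],[-68,-164,101]])/1e3
obs={"top":[(309.3,230.3),(337,235.5),(364.6,240.6)],"scene":[(243.5,214.3),(219.3,223.3),(193.7,231.9)]}
for ns in(["top"],["scene"],["top","scene"]):
    f=lambda p:np.concatenate([(proj(n,W(p,K))-obs[n]).ravel() for n in ns])
    r=least_squares(f,[.5,0,-.2]);print(ns,r.x.round(4),r.fun.round(1))
p=r.x
# cover strip: pts front edge corners ; angle
def strip(a,y=.095,xo=.188,zo=.054):
    c,s=np.cos(a),np.sin(a)  # opening raises front
    return W(p,[.108-(xo*c - zo*-s if 0 else xo*c-zo*s) , y, .092+xo*s+zo*c])[0] if 0 else W(p,[[.108-xo*c+zo*s,y,.092+xo*s+zo*c]])[0]
o=np.array([(239.2,161.7),(321.5,146.5)])
for ns in((0,),(1,),(0,1)):
    g=lambda a:np.concatenate([proj(("top","scene")[i],strip(a[0]))[0]-o[i] for i in ns])
    r=least_squares(g,[.6]);print("angle",r.x,r.fun.round(1))
a=r.x[0]
print("front",strip(a),"hinge",W(p,[[.108,.095,.092]]),"shut front",strip(0))
for n in C: print(n,"corners",[proj(n,strip(a,y,xo))[0].round(0) for y in(.004,.186) for xo in(.171,.205)])
for nm,X in dict(mains=[.045,-.07,.098],red=[.045+.0129,-.07,.1065],prime=[-.068,-.052,.102],start=[-.068,-.108,.102],stop=[-.068,-.164,.102]).items():
    w=W(p,[X])[0];print(nm,w.round(4),proj("top",w).round(1),proj("scene",w).round(1))
# vial cap top centre
v=ray("top",(309,201.5),.131);c,s=np.cos(p[2]),np.sin(p[2]);d=v[:2]-p[:2];print("vial",v,"pump",c*d[0]+s*d[1],-s*d[0]+c*d[1])
E
python3 fit.py
```

```text
['top'] [ 0.5808 -0.0121 -0.1612] [-0.1 -0.  -0.  -0.   0.2  0. ]
['scene'] [ 0.5848 -0.0136 -0.1629] [ 0.2 -0.  -0.1 -0.3 -0.1  0.2]
['top', 'scene'] [ 0.5819 -0.0124 -0.1614] [ 0.  -0.6  0.1 -0.6  0.3 -0.5 -0.1 -0.9 -0.4 -1.1 -0.3 -0.6]
angle [0.70864848] [0.1 0. ]
angle [0.68173631] [0.1 0.2]
angle [0.70415395] [ 0.   0.5  1.1 -0. ]
front [0.59688871 0.08141558 0.25486579] hinge [[0.70380854 0.06401204 0.092     ]] shut front [0.51825062 0.09421565 0.146     ]
top corners [array([293., 167.]), array([292., 178.]), array([189., 147.]), array([183., 158.])]
scene corners [array([285., 168.]), array([278., 151.]), array([364., 142.]), array([358., 127.])]
mains [ 0.6151 -0.0887  0.098 ] [[327.  177.5]] [[260.5 249.8]]
red [ 0.6279 -0.0908  0.1065] [[328.6 170.4]] [[263.5 250.7]]
prime [ 0.5065 -0.0528  0.102 ] [[309.4 229.7]] [[243.4 213.1]]
start [ 0.4975 -0.1081  0.102 ] [[337.2 234.8]] [[218.9 221.8]]
stop [ 0.4885 -0.1633  0.102 ] [[365. 240.]] [[193.3 230.9]]
vial [ 0.55757198 -0.04880275  0.131     ] pump -0.018212438683739004 -0.03984335819183826
```

```bash
cat > go.py <<'E'
from h import *
from scipy.spatial.transform import Rotation as Ro
P=np.array([.582,-.0124,-.1612])
def rel(targets):
    s=manip.get_state();R=Ro.from_rotvec(s["orientation"]).as_matrix();p=s["ee_pos"]
    yt=R[:,1];y0=np.arctan2(yt[1],yt[0]);want=P[2]+np.pi/2
    d=(want-y0+np.pi/2)%np.pi-np.pi/2
    print("t",s["clock"],"ee",p.round(4),"F",s["contact_force"].round(2),"j",s["joint_pos"].round(2),"turn deg about tool z",np.degrees(-d).round(1))
    for X in targets: # tip positions in pump frame, mm
        w=W(P,np.array(X)/1e3)[0]+[0,0,.019]
        print(X,"world",w.round(4),"tool shift mm",(R.T@(w-p)*1e3).round(1))
def cov(a,xo=188,zo=54,dx=0,up=0): return [108-xo*np.cos(a)+zo*np.sin(a)+dx,95,92+xo*np.sin(a)+zo*np.cos(a)+up]
E
python3 -c "
from go import *
print(Ro.from_rotvec(manip.get_state()['orientation']).as_matrix().round(3))
rel([cov(.704,dx=11,up=45)])"
```

```text
[[ 0.907  0.421 -0.001]
 [ 0.421 -0.907  0.001]
 [ 0.    -0.001 -1.   ]]
t 0.1 ee [ 0.221  -0.4759  0.2498] F [ 0.08 -0.4  -0.37] j [-1.14  0.24 -0.01  1.32  0.    1.57] turn deg about tool z 34.1
[np.float64(10.647951801634868), 95, np.float64(299.84911314225553)] world [0.6078 0.0797 0.3188] tool shift mm [ 584.8 -341.   -68.7]
```

Call:
apply_moves(increments=[[40, 0, 0, 0], [0, 0, 0, 0]], jaw=5)

```text
out of range
```

That call was my mistake: I wrote it in millimetres with a bad jaw value, and it was refused whole. From here on I'll use metres.

Call:
apply_moves(increments=[[0.03, -0.02, -0.04, 0], [0.08, -0.05, -0.07, 6], [0.13, -0.08, -0.09, 12], [0.18, -0.11, -0.09, 18], [0.23, -0.14, -0.09, 24], [0.28, -0.17, -0.09, 30], [0.33, -0.2, -0.09, 34.1], [0.38, -0.225, -0.09, 34.1], [0.43, -0.255, -0.09, 34.1], [0.48, -0.285, -0.09, 34.1], [0.53, -0.315, -0.08, 34.1], [0.57, -0.335, -0.07, 34.1], [0.585, -0.341, -0.069, 34.1], [0.585, -0.341, -0.069, 34.1], [0.585, -0.341, -0.069, 34.1]], jaw=0)

```text
clock: 1.98
ee_pos: [0.5992, -0.0236, 0.3198]
orientation: [-3.092, 0.095, 0.002]
contact_force: [0.7, 0.9, -0.6]
grip_width: -0.001
```

```bash
python3 -c "
from go import *
import cv2
rel([cov(a,dx=11,up=u) for a,u in((.704,10),(.704,0),(.6,-3),(.5,-3),(.4,-3),(.3,-3),(.2,-3),(.1,-3),(.0,-2),(0,-6))])
for n in C: cv2.imwrite('pics/%s1.png'%n,manip.get_image(n))
a=cv2.imread('pics/top1.png');b=cv2.imread('pics/scene1.png');cv2.imwrite('pics/b1.png',cv2.resize(np.hstack([a[60:300,150:450],b[40:280,150:450]]),(800,320)))"
```

```text
t 1.975 ee [ 0.5992 -0.0236  0.3198] F [ 0.72  0.89 -0.65] j [-0.06  0.36  0.34  1.55  0.05  3.14] turn deg about tool z 5.7
[np.float64(10.647951801634868), 95, np.float64(264.84911314225553)] world [0.6078 0.0797 0.2838] tool shift mm [   2.3 -101.8   40.9]
[np.float64(10.647951801634868), 95, np.float64(254.84911314225556)] world [0.6078 0.0797 0.2738] tool shift mm [   2.3 -101.3   50.8]
[np.float64(-5.672402039687604), 95, np.float64(239.72090820338929)] world [0.5916 0.0823 0.2587] tool shift mm [ -13.9 -102.2   66.1]
[np.float64(-20.096542550763125), 95, np.float64(226.5214595996703)] world [0.5774 0.0846 0.2455] tool shift mm [ -28.2 -103.    79.4]
[np.float64(-33.13087638787527), 95, np.float64(211.9479420301821)] world [0.5645 0.0867 0.2309] tool shift mm [ -41.1 -103.6   94. ]
[np.float64(-44.6451687959016), 95, np.float64(196.14596926511456)] world [0.5532 0.0885 0.2151] tool shift mm [ -52.5 -104.   109.9]
[np.float64(-54.52437277122013), 95, np.float64(179.27342939289855)] world [0.5434 0.0901 0.1983] tool shift mm [ -62.3 -104.1  126.8]
[np.float64(-62.66977857334014), 95, np.float64(161.49890725461708)] world [0.5354 0.0914 0.1805] tool shift mm [ -70.4 -104.1  144.6]
[np.float64(-69.0), 95, np.float64(144.0)] world [0.5291 0.0924 0.163 ] tool shift mm [ -76.6 -103.9  162.2]
[np.float64(-69.0), 95, np.float64(140.0)] world [0.5291 0.0924 0.159 ] tool shift mm [ -76.6 -103.7  166.2]
```

View pics/b1.png

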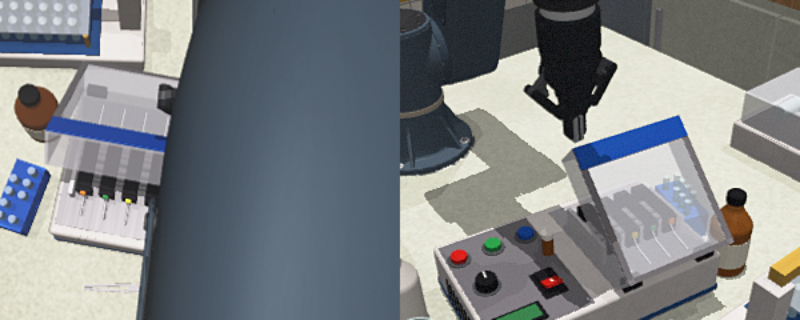

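The scene view shows the closed fingers above the control-deck side of the open cover. The wrist stopped at joint 6's limit (3.14), which is why the last 100 mm wasn't covered. I'll use the equivalent half-turn orientation instead.

Call:
apply_moves(increments=[[0, 0, -0.005, -10], [0, -0.01, -0.005, -20], [0, -0.02, -0.005, -30], [0, -0.03, -0.005, -40], [0, -0.04, -0.005, -50], [0, -0.05, -0.005, -60], [0, -0.06, -0.005, -70], [0, -0.07, -0.005, -80], [0, -0.08, -0.005, -90], [0, -0.09, -0.005, -100], [0.002, -0.1, -0.005, -110], [0.002, -0.102, -0.003, -120], [0.002, -0.102, 0, -130], [0.002, -0.102, 0.0, -140], [0.002, -0.102, 0.0, -150], [0.002, -0.102, 0.0, -160], [0.002, -0.102, 0.0, -170], [0.002, -0.102, 0.0, -174.3], [0.002, -0.102, 0.0, -174.3]])

```text
clock: 4.45
ee_pos: [0.6069, 0.078, 0.3254]
orientation: [-0.253, -3.128, -0.075]
contact_force: [0.1, -0.2, -0.5]
grip_width: -0.0
```

```bash
python3 -c "
from go import *
rel([cov(a,dx=11,up=u) for a,u in((.704,10),(.704,0),(.6,-3),(.5,-3),(.4,-3),(.3,-3),(.2,-3),(.1,-3),(.0,-2),(0,-6))])"
```

```text
t 4.45 ee [0.6069 0.078  0.3254] F [ 0.06 -0.2  -0.54] j [0.11 0.38 0.38 1.57 0.05 0.27] turn deg about tool z -0.0
[np.float64(10.647951801634868), 95, np.float64(264.84911314225553)] world [0.6078 0.0797 0.2838] tool shift mm [-0.9 -0.2 41.6]
[np.float64(10.647951801634868), 95, np.float64(254.84911314225556)] world [0.6078 0.0797 0.2738] tool shift mm [-0.9 -0.6 51.5]
[np.float64(-5.672402039687604), 95, np.float64(239.72090820338929)] world [0.5916 0.0823 0.2587] tool shift mm [15.3 -1.4 66.8]
[np.float64(-20.096542550763125), 95, np.float64(226.5214595996703)] world [0.5774 0.0846 0.2455] tool shift mm [29.6 -2.  80. ]
[np.float64(-33.13087638787527), 95, np.float64(211.9479420301821)] world [0.5645 0.0867 0.2309] tool shift mm [42.6 -2.7 94.7]
[np.float64(-44.6451687959016), 95, np.float64(196.14596926511456)] world [0.5532 0.0885 0.2151] tool shift mm [ 54.   -3.5 110.5]
[np.float64(-54.52437277122013), 95, np.float64(179.27342939289855)] world [0.5434 0.0901 0.1983] tool shift mm [ 63.8  -4.3 127.5]
[np.float64(-62.66977857334014), 95, np.float64(161.49890725461708)] world [0.5354 0.0914 0.1805] tool shift mm [ 71.8  -5.1 145.3]
[np.float64(-69.0), 95, np.float64(144.0)] world [0.5291 0.0924 0.163 ] tool shift mm [ 78.   -5.9 162.8]
[np.float64(-69.0), 95, np.float64(140.0)] world [0.5291 0.0924 0.159 ] tool shift mm [ 78.   -6.1 166.8]
```

Call:
apply_moves(increments=[[0, 0, 0.025, 0], [0, 0, 0.042, 0], [0, 0, 0.052, 0], [0.008, -0.001, 0.059, 0], [0.015, -0.001, 0.067, 0], [0.022, -0.002, 0.073, 0], [0.03, -0.002, 0.08, 0]])

```text
clock: 5.32
ee_pos: [0.5771, 0.0849, 0.2448]
orientation: [-0.252, -3.128, -0.075]
contact_force: [1.3, -0.4, 0.2]
grip_width: -0.0
```

```bash
sed -i 's/+\[0,0,.019\]/-.019*R[:,2]/; s/    for X in/    print("tilt z",R[:,2].round(3))\n    for X in/' go.py; cat > snap.py <<'E'
import sys
from go import *
import cv2
k=sys.argv[1]
a=manip.get_image('top');b=manip.get_image('scene');cv2.imwrite(f'pics/t{k}.png',a);cv2.imwrite(f'pics/s{k}.png',b)
cv2.imwrite(f'pics/b{k}.png',cv2.resize(np.hstack([a[60:300,150:450],b[80:320,160:460]]),(800,320),interpolation=cv2.INTER_CUBIC))
E
python3 snap.py 2; python3 -c "
from go import *
rel([cov(a,dx=11,up=u) for a,u in((.5,-3),(.4,-3),(.3,-3),(.2,-3),(.1,-3),(.0,-2),(0,-6))])"
```

```text
t 5.425 ee [0.5761 0.085  0.2443] F [-0.66 -0.29 -0.14] j [0.12 0.34 0.11 1.34 0.05 0.28] turn deg about tool z 0.0
tilt z [-0.001  0.048 -0.999]
[np.float64(-20.096542550763125), 95, np.float64(226.5214595996703)] world [0.5774 0.0837 0.2455] tool shift mm [-1.5 -1.  -1.2]
[np.float64(-33.13087638787527), 95, np.float64(211.9479420301821)] world [0.5646 0.0858 0.2309] tool shift mm [11.4 -1.7 13.4]
[np.float64(-44.6451687959016), 95, np.float64(196.14596926511456)] world [0.5532 0.0876 0.2151] tool shift mm [22.7 -2.4 29.3]
[np.float64(-54.52437277122013), 95, np.float64(179.27342939289855)] world [0.5435 0.0892 0.1983] tool shift mm [32.5 -3.2 46.3]
[np.float64(-62.66977857334014), 95, np.float64(161.49890725461708)] world [0.5354 0.0905 0.1805] tool shift mm [40.5 -4.  64.1]
[np.float64(-69.0), 95, np.float64(144.0)] world [0.5292 0.0915 0.163 ] tool shift mm [46.7 -4.8 81.6]
[np.float64(-69.0), 95, np.float64(140.0)] world [0.5292 0.0915 0.159 ] tool shift mm [46.6 -5.  85.6]
```

View pics/b2.png

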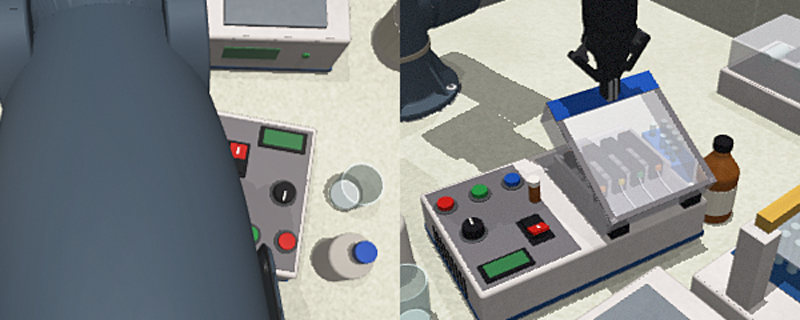

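The fingers are on the blue strip and the cover is going down, so I'll follow the arc to shut.

Call:
apply_moves(increments=[[0.006, -0.001, 0.007, 0], [0.012, -0.002, 0.014, 0], [0.018, -0.002, 0.021, 0], [0.023, -0.002, 0.029, 0], [0.028, -0.003, 0.038, 0], [0.033, -0.003, 0.046, 0], [0.037, -0.004, 0.055, 0], [0.041, -0.004, 0.064, 0], [0.044, -0.004, 0.073, 0], [0.047, -0.005, 0.08, 0], [0.047, -0.005, 0.083, 0], [0.047, -0.005, 0.085, 0], [0.047, -0.005, 0.085, 0]])

```text
clock: 7.05
ee_pos: [0.5304, 0.0915, 0.1646]
orientation: [0.252, 3.129, 0.077]
contact_force: [-14.0, -4.5, 44.7]
grip_width: -0.006
```

```bash
python3 snap.py 3; python3 -c "
from go import *
rel([cov(0,dx=11)])"
```

```text
t 7.15 ee [0.5304 0.0915 0.1646] F [-14.23  -3.77  44.61] j [ 0.15  0.29 -0.16  1.1   0.05  0.31] turn deg about tool z 0.0
tilt z [ 0.005  0.049 -0.999]
[np.float64(-69.0), 95, np.float64(146.0)] world [0.529  0.0915 0.165 ] tool shift mm [ 1.3 -0.1 -0.4]
```

View pics/b3.png

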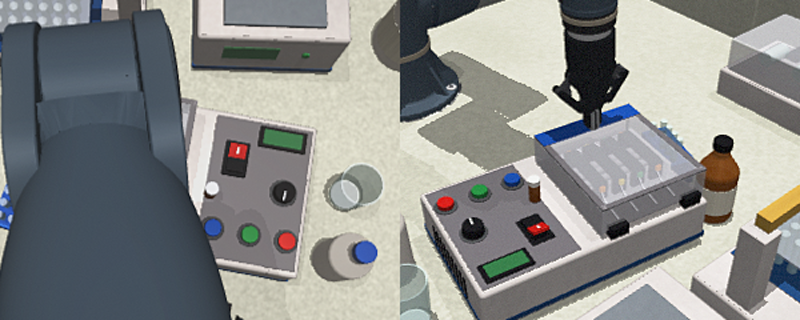

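The cover is shut: tip height is 0.1456 m against the expected 0.146. The push reached 45 N, so I'll back off, and the next presses will be gentler.

Call:
apply_moves(increments=[[0, 0, -0.01, 0], [0, 0, -0.03, 0], [0, 0, -0.05, 0], [0, 0, -0.05, 0], [0, 0, -0.05, 0]])

```text
clock: 7.78
ee_pos: [0.5298, 0.0891, 0.2092]
orientation: [-0.251, -3.126, -0.075]
contact_force: [-0.3, -0.0, -0.2]
grip_width: -0.002
```

```bash
python3 -c "
from go import *
rel([[61,-70,170],[61,-70,115],[61,-70,101]])"
```

```text
t 7.775 ee [0.5298 0.0891 0.2092] F [-0.27 -0.01 -0.24] j [ 0.14  0.27 -0.08  1.22  0.05  0.3 ] turn deg about tool z 0.0
tilt z [-0.     0.048 -0.999]
[61, -70, 170] world [ 0.631  -0.0922  0.189 ] tool shift mm [-129.  -163.6   11.5]
[61, -70, 115] world [ 0.631  -0.0922  0.134 ] tool shift mm [-129.4 -166.2   66.4]
[61, -70, 101] world [ 0.631  -0.0922  0.12  ] tool shift mm [-129.5 -166.8   80.4]
```

Call:
apply_moves(increments=[[-0.03, -0.04, -0.01, 0], [-0.065, -0.08, -0.01, 0], [-0.1, -0.125, -0.005, 0], [-0.129, -0.164, 0.005, 0], [-0.129, -0.164, 0.012, 0], [-0.129, -0.166, 0.05, 0], [-0.129, -0.166, 0.064, 0], [-0.129, -0.166, 0.064, 0], [-0.129, -0.166, 0.064, 0]])

```text
clock: 8.9
ee_pos: [0.6315, -0.0917, 0.1386]
orientation: [-0.251, -3.129, -0.075]
contact_force: [-0.3, -0.4, -0.1]
grip_width: -0.002
```

```bash
python3 snap.py 4; python3 -c "
from go import *
rel([[61,-70,110],[61,-70,101]])"
```

```text
t 9.0 ee [ 0.6317 -0.0919  0.1388] F [ 0.33 -0.74  0.29] j [-0.17  0.49  0.07  1.16  0.05 -0.01] turn deg about tool z 0.1
tilt z [ 0.003  0.048 -0.999]
[61, -70, 110] world [ 0.6309 -0.0922  0.129 ] tool shift mm [ 0.6 -0.9  9.8]
[61, -70, 101] world [ 0.6309 -0.0922  0.12  ] tool shift mm [ 0.6 -1.3 18.8]
```

View pics/b4.png

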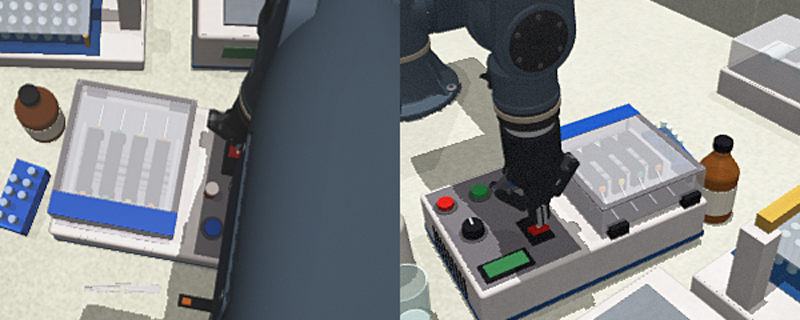

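The cover stays shut and the fingertips sit over the red half. I'll press it now.

Call:
apply_moves(increments=[[0, -0.001, 0.008, 0], [0, -0.001, 0.011, 0], [0, -0.001, 0.014, 0], [0, -0.001, 0.017, 0], [0, -0.001, 0.019, 0], [0, -0.001, 0.019, 0]])

```text
clock: 9.75
ee_pos: [0.6311, -0.0923, 0.12]
orientation: [-0.252, -3.129, -0.075]
contact_force: [-1.7, -0.5, 14.4]
grip_width: 0.003
```

```bash
python3 -c "
from go import *
rel([[61,-70,101]])"
```

```text
t 9.75 ee [ 0.6311 -0.0923  0.12  ] F [-1.67 -0.51 14.44] j [-0.17  0.5   0.04  1.12  0.05 -0.01] turn deg about tool z 0.0
tilt z [ 0.002  0.047 -0.999]
[61, -70, 101] world [ 0.6309 -0.0922  0.12  ] tool shift mm [ 0.2  0.1 -0. ]
```

Call:
apply_moves(increments=[[0, 0, 0.001, 0], [0, 0, 0.001, 0], [0, 0, -0.02, 0], [0, 0, -0.06, 0], [0, 0, -0.09, 0], [-0.01, -0.02, -0.09, 0], [0.02, -0.07, -0.09, 0], [0.06, -0.11, -0.09, 0], [0.06, -0.11, -0.09, 0]])

```text
clock: 10.88
ee_pos: [0.5504, -0.1976, 0.2022]
orientation: [-0.258, -3.123, -0.076]
contact_force: [0.7, 0.2, 0.5]
grip_width: -0.001
```

```bash
python3 snap.py 5; python3 -c "
from go import *
rel([[-68,-52,150],[-68,-52,106],[-68,-52,96]])"
```

```text
t 10.975 ee [ 0.5534 -0.1961  0.2027] F [-0.22  0.01 -0.77] j [-0.36  0.38  0.06  1.27  0.05 -0.2 ] turn deg about tool z -0.1
tilt z [-0.001  0.049 -0.999]
[-68, -52, 150] world [ 0.5065 -0.0537  0.169 ] tool shift mm [ 68.9 131.1  40.6]
[-68, -52, 106] world [ 0.5065 -0.0537  0.125 ] tool shift mm [ 68.5 129.   84.6]
[-68, -52, 96] world [ 0.5065 -0.0537  0.115 ] tool shift mm [ 68.4 128.5  94.6]
```

View pics/b5.png

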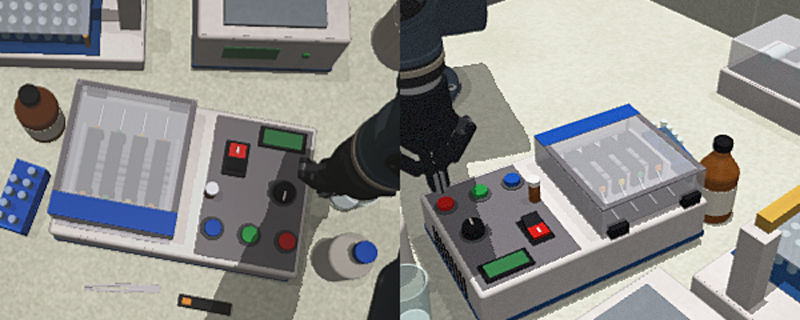

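```bash
python3 -c "
import cv2,numpy as np
f=lambda i,r,c:cv2.resize(cv2.imread(i)[r:r+50,c:c+50],(380,380),interpolation=cv2.INTER_CUBIC)
cv2.imwrite('pics/rk.png',np.hstack([f('pics/scene0.png',225,240),f('pics/s5.png',225,240)]))"
```

```text
(no output)
```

View pics/rk.png

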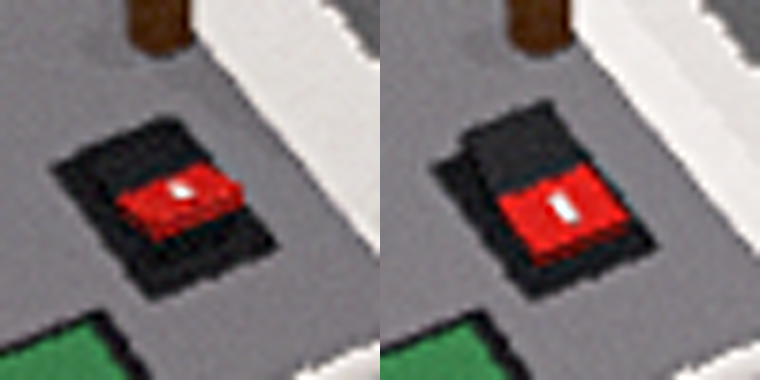

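Before and after crops confirm the rocker is on: the red half lies flat and the black half stands up. Next is the prime key.

Call:
apply_moves(increments=[[0.02, 0.03, 0, 0], [0.04, 0.07, 0, 0], [0.06, 0.11, 0.005, 0], [0.068, 0.129, 0.03, 0], [0.068, 0.129, 0.055, 0], [0.068, 0.129, 0.075, 0], [0.068, 0.129, 0.08, 0], [0.068, 0.129, 0.08, 0]])

```text
clock: 11.98
ee_pos: [0.5078, -0.0531, 0.1301]
orientation: [-0.25, -3.127, -0.075]
contact_force: [0.6, -0.3, 0.4]
grip_width: 0.005
```

```bash
python3 snap.py 6; python3 -c "
from go import *
rel([[-68,-52,102],[-68,-52,96]])"
```

```text
t 12.075 ee [ 0.5082 -0.0534  0.1308] F [0.24 0.14 0.29] j [-0.13  0.29 -0.27  1.02  0.05  0.03] turn deg about tool z 0.0
tilt z [ 0.001  0.048 -0.999]
[-68, -52, 102] world [ 0.5065 -0.0537  0.121 ] tool shift mm [ 1.5 -1.   9.8]
[-68, -52, 96] world [ 0.5065 -0.0537  0.115 ] tool shift mm [ 1.5 -1.3 15.8]
```

View pics/b6.png

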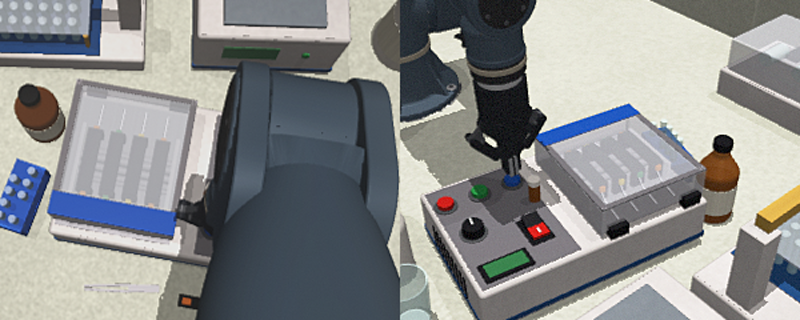

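Call:
apply_moves(increments=[[0.0015, -0.001, 0.009, 0], [0.0015, -0.001, 0.014, 0], [0.0015, -0.001, 0.017, 0], [0.0015, -0.001, 0.017, 0]])

```text
clock: 12.58
ee_pos: [0.5063, -0.0538, 0.1149]
orientation: [-0.252, -3.13, -0.074]
contact_force: [-5.4, -2.8, 19.7]
grip_width: -0.001
```

The key is bottomed: tip at 0.0959 m, 20 N. I'll hold it, then release.

Call:
apply_moves(increments=[[0, 0, 0, 0], [0, 0, 0, 0], [0, 0, 0, 0], [0, 0, 0, 0], [0, 0, 0, 0], [0, 0, 0, 0], [0, 0, 0, 0], [0, 0, 0, 0], [0, 0, 0, 0], [0, 0, 0, 0], [0, 0, 0, 0], [0, 0, 0, 0], [0, 0, 0, 0], [0, 0, 0, 0], [0, 0, 0, 0], [0, 0, 0, 0], [0, 0, -0.02, 0], [0, 0, -0.045, 0], [0, 0, -0.045, 0], [0, 0, -0.045, 0]])

```text
clock: 15.08
ee_pos: [0.5054, -0.0555, 0.1574]
orientation: [-0.252, -3.126, -0.075]
contact_force: [-0.2, 0.5, 0.2]
grip_width: 0.002
```

```bash
python3 -c "
from go import *
rel([[-68,-108,140],[-68,-108,108],[-68,-108,102],[-68,-108,96]])"
```

```text
t 15.075 ee [ 0.5054 -0.0555  0.1574] F [-0.23  0.53  0.19] j [-0.14  0.26 -0.22  1.09  0.05  0.02] turn deg about tool z 0.0
tilt z [-0.     0.048 -0.999]
[-68, -108, 140] world [ 0.4976 -0.109   0.159 ] tool shift mm [ -0.8 -54.   -4.2]
[-68, -108, 108] world [ 0.4976 -0.109   0.127 ] tool shift mm [ -1.  -55.5  27.8]
[-68, -108, 102] world [ 0.4976 -0.109   0.121 ] tool shift mm [ -1.1 -55.8  33.8]
[-68, -108, 96] world [ 0.4976 -0.109   0.115 ] tool shift mm [ -1.1 -56.1  39.8]
```

Call:
apply_moves(increments=[[0, -0.02, -0.004, 0], [-0.001, -0.045, -0.004, 0], [-0.001, -0.055, -0.003, 0], [-0.001, -0.055, 0.012, 0], [-0.001, -0.056, 0.026, 0], [-0.001, -0.056, 0.026, 0]])

```text
clock: 15.82
ee_pos: [0.4969, -0.1088, 0.1278]
orientation: [-0.25, -3.124, -0.076]
contact_force: [-0.9, -0.3, 0.1]
grip_width: 0.003
```

```bash
python3 snap.py 7; python3 -c "
from go import *
rel([[-68,-108,102],[-68,-108,96]])"
```

```text
t 15.925 ee [ 0.4978 -0.1091  0.1292] F [ 0.47 -0.01  0.72] j [-0.24  0.29 -0.26  1.03  0.05 -0.08] turn deg about tool z 0.1
tilt z [-0.     0.048 -0.999]
[-68, -108, 102] world [ 0.4976 -0.109   0.121 ] tool shift mm [ 0.2 -0.3  8.2]
[-68, -108, 96] world [ 0.4976 -0.109   0.115 ] tool shift mm [ 0.2 -0.6 14.2]
```

View pics/b7.png

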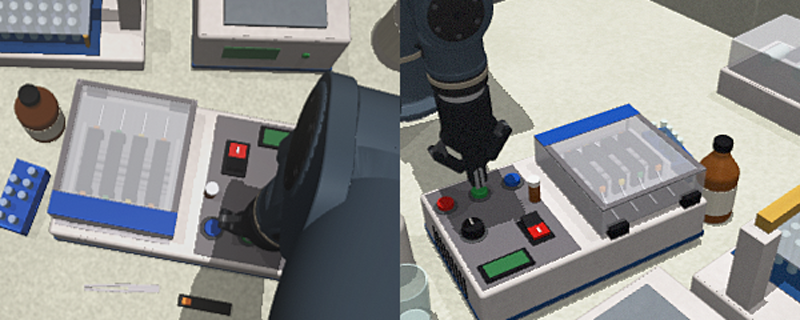

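The blue key is back up and the fingertips are over the green key, clear of the red one. Pressing it now.

Call:
apply_moves(increments=[[0, 0, 0.008, 0], [0, -0.0005, 0.012, 0], [0, -0.0005, 0.0155, 0], [0, -0.0005, 0.0155, 0], [0, -0.0005, 0.0155, 0]])

```text
clock: 16.55
ee_pos: [0.4985, -0.1093, 0.115]
orientation: [-0.251, -3.129, -0.076]
contact_force: [-0.1, 2.1, 11.4]
grip_width: -0.004
```

Call:
apply_moves(increments=[[0, 0, 0.001, 0], [0, 0, 0.001, 0], [0, 0, -0.02, 0], [0, 0, -0.06, 0], [0, 0, -0.1, 0], [0.04, -0.03, -0.12, 0], [0.09, -0.07, -0.12, 0], [0.13, -0.12, -0.12, 0], [0.15, -0.16, -0.12, 0], [0.15, -0.16, -0.12, 0], [0.15, -0.16, -0.12, 0]])

```text
clock: 17.92
ee_pos: [0.324, -0.2489, 0.2272]
orientation: [-0.253, -3.127, -0.076]
contact_force: [0.2, -0.5, 0.7]
grip_width: 0.003
```

```bash
python3 snap.py 8; python3 -c "
import cv2,numpy as np
f=lambda i,r,c:cv2.resize(cv2.imread(i)[r:r+80,c:c+130],(390,240),interpolation=cv2.INTER_CUBIC)
cv2.imwrite('pics/cmp.png',np.vstack([np.hstack([f('pics/scene0.png',190,170),f('pics/s8.png',190,170)]),np.hstack([f('pics/top0.png',175,280),f('pics/t8.png',175,280)])]))"
```

```text
(no output)
```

View pics/cmp.png

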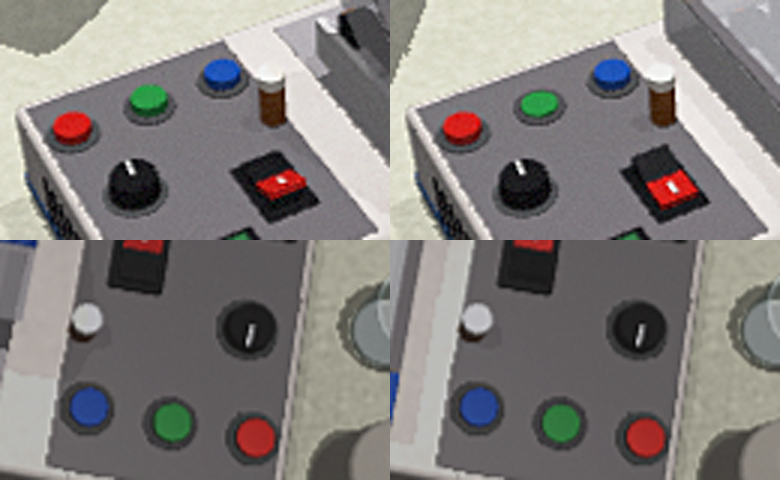

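View pics/b8.png

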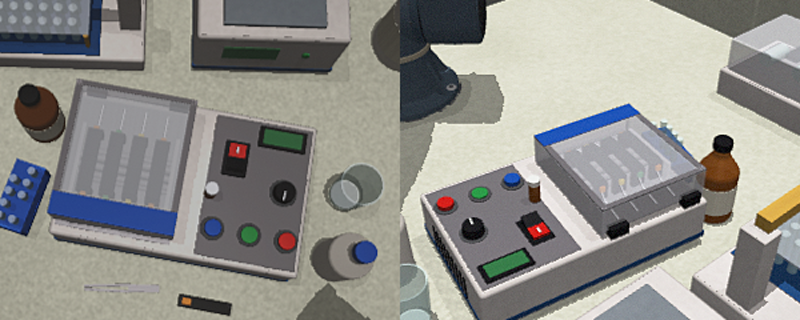

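The green key is in, blue is up, and red, the dial and the vial are unchanged. One numeric check on the cover, then I'll hand in.

```bash
python3 - <<'E'
from go import *
import cv2
for n,f in(("top","t8"),("scene","s8")):
    h=cv2.cvtColor(cv2.imread(f"pics/{f}.png"),cv2.COLOR_BGR2HSV);m=cv2.inRange(h,(105,140,60),(125,255,255))
    k,l,st,ce=cv2.connectedComponentsWithStats(m)
    for a in(0,.03,.06):
        e=proj(n,W(P,np.array(cov(a))/1e3))[0]; i=1+np.argmin(np.linalg.norm(ce[1:]-e,axis=1)); print(n,a,e.round(1),ce[i].round(1),st[i])
manip.sign_off(); print(manip.get_state()["clock"])
E
```

```text
top 0 [233.9 218.5] [234.  219.5] [ 186  203   97   34 1638]
top 0.03 [233.9 217.1] [234.  219.5] [ 186  203   97   34 1638]
top 0.06 [233.9 215.7] [234.  219.5] [ 186  203   97   34 1638]
scene 0 [300.6 172.8] [298.9 173.3] [261 158  78  32 727]
scene 0.03 [301. 171.] [298.9 173.3] [261 158  78  32 727]
scene 0.06 [301.5 169.3] [298.9 173.3] [261 158  78  32 727]
the job is handed in; nothing more can be done
the job is handed in; nothing more can be done
```

The pump is started and the job is handed in, at about 18 s of the 54 s allowed. The four steps were done in the order asked:

- **Cover:** pushed down until shut. The final strip position best matches a hinge angle of 0 in both cameras, to within about 2 px.
- **Mains:** the red half was pressed at about 14 N or slightly more. Before and after pictures show it lying level with the black half standing up.
- **Prime:** the blue key was bottomed at about 20 N, held for about 2.0–2.1 s, and is seen back up.
- **Start:** the green key was pressed to 96 mm above the bench, which is fully in, and is seen staying in.

The stop key, dial and vial look unchanged in the last pictures, as does everything else in the part of the view I checked, and the arm is clear of the pump.

These things did not go cleanly:
- **Refused call:** my first move call had wrong units and an out-of-range jaw value. It was refused whole, so nothing moved.
- **Joint limit:** the first approach ran the last joint up to its range limit (it read 3.14). I backed off and used the half-turn grip orientation. The tool kept a tilt of about 3° from then on, which had no visible effect.
- **Cover force:** the fingertips briefly pressed the shut cover with about 45 N vertically (47 N in total). That is above the 40 N limit set for the arm and gripper body, if that limit also counts the fingertips.

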